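# Set a turbo's nozzle ring to the pinned scale mark and lock it

## Robot

A 6-joint arm with a two-finger parallel gripper is mounted at the origin on the work surface. World frame = base frame: x ahead of the robot, y to its left, z up, the work surface at z = 0. Lengths are in m, angles in degrees, forces in N, time in s.
With the tool pointing down it reaches from about 0.375 to 0.9 m from the base axis. Payload 3.1 kg.
Tool frame: the origin (TCP) lies at the very end of the fingers, on their centre line; the grasp point (between the pads) lies 19 mm behind it; z points along the fingers, y is the direction in which the jaws open and shut (so a half turn about z gives the same grasp; the last joint's range is limited). The gripper opens to 87 mm and grips with 3 to 60 N. Pads are 19 mm wide; open, the fingers measure 117 mm over their backs; the gripper's body (75 mm by 190 mm) begins 51 mm behind the grasp point.
Start: joints at [66.606, 30.224, 82.088, -0, 67.689, -10.227], TCP at [0.142, 0.609, 0.223] pointing down, gripper open.
Joint ranges: [-176.69, 176.69], [-43.24, 126.21], [12.49, 139.97], [-82, 262], [0, 151.66], [-163.58, 163.58]. Speed limits (degrees/s): [159.86, 159.86, 180, 180, 180, 180].

## Interface

Orientations are given as a 3x3 rotation matrix whose columns are the frame's x, y, z axes.
In Python, from rig import readout, capture, camera_model, bot, spot_in, regions_of gives the robot as it stands.
- The arm moves only by the tool send_rows, never from a script. Its argument "moves" is a list that holds one entry, the list of rows, each a list of 7 numbers: the turn, a rotation vector about the tool's x, y, z in degrees, then the shift along the tool's x, y, z in cm, then the opening, from -1 (shut) to 1 (fully open). A call has exactly 5 rows; each row shifts and turns the commanded pose from where the row before left it, along the tool's axes as they then stand; what a row does not reach is not made up. A row lasts 1/10 s, in which the tool goes at most 50 mm and 8.59 degrees, less where a joint would pass 70% of its speed; a pose out of reach is approached as far as the arm can. A call with a gripper value outside its range is refused whole. The fingers move at their own pace and stop on an object; the grip force is fixed at half the most. Time passes only in rows, so rows that do not move let the fingers close, or fill a call up. It gives the time, the measured TCP pose, the force and the opening at its end, in the units of the state.
- readout.read_state(): the state, without advancing time (a new reading comes with each control period).
- capture(name): name is "scene" or "top" or "wrist"; returns the picture (400x640x3 uint8, blue, green, red); there is no depth.
- camera_model(name): a dict with "camera_matrix" (3x3 intrinsics, pixels), "pose" (4x4, takes a point from camera to world coordinates). Camera axes: x right, y up, looking along -z (the intrinsics and any distortion apply to the point x, -y, -z); pixel columns grow to the right and rows downward; lengths in m; the calibration is good to about 2 mm. A picture is of the moment at which its call begins: read the wrist's pose just before it. camera_model takes no time and is no camera call; for the wrist camera it gives the pose at the moment of the call.
- bot.hand_in(): hands the job in, once; it reports no verdict.
Trained networks look in the newest picture that a camera, given by its name, has taken for a name from the list of things; names that differ only in an ending like _2 or _b are one class to them, and where a whole thing is asked for, a point or a joint stands for the part that bears it (a point fixed in the world has none). Each returns a list of dicts, best first, with "p" (0 to 1); they miss things now and then, are a little off and sometimes report something else, mostly with a low value. They report only what shows in the picture. A call takes as long as a camera call.
- spot_in(camera, thing): "location" ([x, y, z] in m, in world coordinates, good to about 4 mm: the middle of the surface that is visible of it).
- regions_of(camera, thing): "mask" (400x640 bool, what is visible of it).
The state is a dict: "time_s": time; "joint_positions": joint angles; "qvel": joint speeds; "tau": joint torques, N m; "position": TCP position; "tcp_rot": TCP orientation; "force": force on the tool from outside, world axes, zero at the start; "moment": the same for the moment, N m; "opening": opening from 0.0 (shut) to 1.0 (fully open).
Only numpy, scipy, OpenCV 4.12 (cv2) and the standard library are available. Lean on these libraries where they do the work, as an engineer would, in place of code of your own. Each camera call takes 0.05 s, during which the arm holds its last target. There are 200 camera calls.

## Task

On the turbocharger housing, push the lever's upright post around its arc until the pointer lines up with the scale mark that holds the tall headed index pin, and leave it there. Then press the black plunger in the middle fully down to lock the setting; do not press it before the pointer is on the mark. Only push: do not pull the lever up out of its seat, and leave the loose parts around the housing where they are.

Things in the scene. Friction and masses are not known exactly. Their poses are not given: they have to be found in the camera images.
- ring_axis (a point): Point on the nozzle ring's vertical axis, 63 mm above the bench (top of the steel ring). The dark cast housing (172 mm across, 50 mm high) is bolted to the bench on a grey plate 310 x 330 x 12 mm and does not move. The point's x axis points from the scale to the back of the housing.
- scale_mid (a point): Middle of the scale, on its top face, 56 mm above the bench and 165 mm from the ring axis. The scale is a white arc plate 134 to 182 mm from the axis, spanning 58 degrees either side of this point, with short black marks every 5 degrees and four long ones. Fixed to the housing.
- ring (a joint): Angle of the nozzle ring and its lever in rad: 0 when the lever points along -x of ring_axis (middle of the scale), growing counter-clockwise seen from above, limits -1 to 1. It turns with a steady friction of about 0.2 N m (2 N at the post), no spring, and stays where it is left.
- lever_post (a point): Middle of the upright round steel post on the lever, the thing to push: 16 mm in diameter, 105 mm from the ring axis, free from 71 to 113 mm above the bench (this point at 92). Under it the flat dark lever arm, 18 mm wide, runs out from the ring, narrowing to a 4 mm wide pointer with its tip 152 mm from the axis. It starts near the middle of the scale.
- lever (a joint): How far the lever has been lifted out of its seat in the ring, m: 0 seated, 0.03 at most. The lever (150 g) only rests in its seat; it must stay seated.
- pointer_aim (a point): Point in the air straight ahead of the pointer, 165 mm from the ring axis (13 mm beyond the pointer's tip), 65 mm above the bench when the lever is seated. The pointer is on the mark when this point lies over the index pin's centre, seen from above.
- pin (a point): Foot of the index pin, on the scale's top, 165 mm from the ring axis. The pin is dark steel, fixed, 10 mm in diameter with a round 22 mm head, and stands 30 mm above the scale (top 86 mm above the bench). It stands in one of the four long scale marks, 25 or 45 degrees to either side of the middle; the other three hold only low 8 mm screws, 3 mm high.
- plunger_top (a point): Centre of the top of the black round plunger cap (36 mm in diameter, 12 mm thick) on the ring axis, 94 mm above the bench when up, 84 mm when fully down.
- plunger (a joint): How far the plunger is pressed, m: 0 up, 0.010 fully down. It takes about 5 N, has no spring and stays where it is left. The clamping itself is not simulated: the ring is held only by its friction, so the lever can still be knocked off the mark.
- socket_c (a point): Loose wrench socket standing upright, 28 mm in diameter, 62 mm high, steel; point at its centre, 31 mm up. Leave alone.
- jar_c (a point): Loose small parts jar, 64 mm in diameter, 85 mm high; point at its centre. Leave alone.
- wrench_c (a point): Loose wrench lying flat, 170 mm long; point at its middle. Leave alone.
- piston_c (a point): Loose aluminium piston standing upright, 70 mm in diameter, 58 mm high; point at its centre. Leave alone.

How it is judged:
By the outcome, as a careful person would: the job done as asked, in the order asked, and still so for the second after the job is handed in, with the robot touching nothing.
It also fails if it takes over 45 s, if anything falls off the work surface, if the arm or the gripper's body presses on something with over 40 N, if the wrist force passes 120 N, or if a joint passes its speed limit or range.

## Working session

There is one attempt and no reset: what is moved stays moved. The work goes in short steps, Python scripts to look and compute and a tool call to move; the robot and the scene stay as the last step left them, time stands still between calls to the robot, and variables do not carry over. Pictures are saved under pics/ and viewed, about 8 in all and at most 12, crops included, and the job is handed in when it is done.

Besides the shell and the picture viewer there is one more tool, called after "Call:" in YAML: its name, and indented under it one key for each argument. send_rows: Moves the arm, as the interface text tells. Its arguments: {"type":"object","properties":{"moves":{"type":"array","items":{"type":"array","items":{"type":"array","items":{"type":"number"}}}}},"required":["moves"]}

```bash
mkdir -p pics; python3 - <<'E'
from rig import readout, capture, camera_model, bot, spot_in, regions_of
import cv2,numpy as np
s=readout.read_state();print(s)
for c in("scene","top"):
    im=capture(c);cv2.imwrite(f"pics/{c}0.png",im)
    m=camera_model(c);print(c,np.round(m["camera_matrix"],1).tolist(),np.round(m["pose"],4).tolist(),[k for k in m])
    for t in("ring_axis","scale_mid","lever_post","pin","plunger_top","pointer_aim","socket_c","jar_c","wrench_c","piston_c"):
        r=spot_in(c,t);print(t,[(np.round(d["location"],4).tolist(),round(d["p"],2)) for d in r[:2]])
E
```

```text
{'time_s': 0.0, 'joint_positions': array([ 6.66069007e+01,  3.02798783e+01,  8.21573896e+01, -1.20004442e-03,
        6.76885653e+01, -1.02270232e+01]), 'qvel': array([ 0.02163091,  0.08012949, -0.0326024 , -0.08198128,  0.07906575,
        0.04191184]), 'tau': array([ 7.23004196e-04, -4.40044606e+01, -1.76593351e+01,  6.36117370e-02,
        5.81482379e-02, -1.36793806e-04]), 'position': array([0.14203411, 0.60788572, 0.22155628]), 'tcp_rot': array([[-9.73715592e-01,  2.27765703e-01, -8.54190295e-04],
       [ 2.27767003e-01,  9.73713561e-01, -2.02337290e-03],
       [ 3.70881721e-04, -2.16474611e-03, -9.99997588e-01]]), 'force': array([-0.0925769 ,  0.11834694, -0.01849171]), 'moment': array([-0.00094407,  0.01274568,  0.03628505]), 'opening': 0.9985540897116992}
scene [[388.8, 0.0, 319.4], [0.0, 388.8, 189.9], [0.0, 0.0, 1.0]] [[0.3374, -0.6413, 0.6891, 1.1438], [0.9413, 0.2388, -0.2386, -0.1793], [-0.0115, 0.7292, 0.6842, 0.6502], [0.0, 0.0, 0.0, 1.0]] ['camera_matrix', 'pose']
ring_axis [([0.6511, 0.0279, 0.0145], 0.57)]
scale_mid [([0.6524, 0.0282, 0.0148], 0.78), ([0.7163, -0.
[... 430 characters left out ...]
.1], [0.0, 416.7, 197.6], [0.0, 0.0, 1.0]] [[-0.0064, 0.9983, -0.0572, 0.5055], [-1.0, -0.0067, -0.005, 0.017], [-0.0054, 0.0571, 0.9984, 1.082], [0.0, 0.0, 0.0, 1.0]] ['camera_matrix', 'pose']
ring_axis [([0.5927, 0.0435, 0.0141], 0.69)]
scale_mid [([0.5906, 0.0456, 0.0071], 0.64)]
lever_post [([0.548, 0.0356, 0.0686], 0.79)]
pin [([0.4988, 0.1535, 0.0832], 0.37)]
plunger_top [([0.6366, 0.0548, 0.0908], 0.45), ([0.551, 0.0354, 0.0668], 0.19)]
pointer_aim [([0.5464, 0.0358, 0.0706], 0.59)]
socket_c [([0.5391, -0.1775, 0.0582], 0.61), ([0.5893, 0.0464, 0.0131], 0.61)]
jar_c [([0.626, 0.2605, 0.0823], 0.6)]
wrench_c [([0.7018, -0.2007, 0.006], 0.73)]
piston_c [([0.4391, 0.2378, 0.0556], 0.65)]
```

View pics/top0.png

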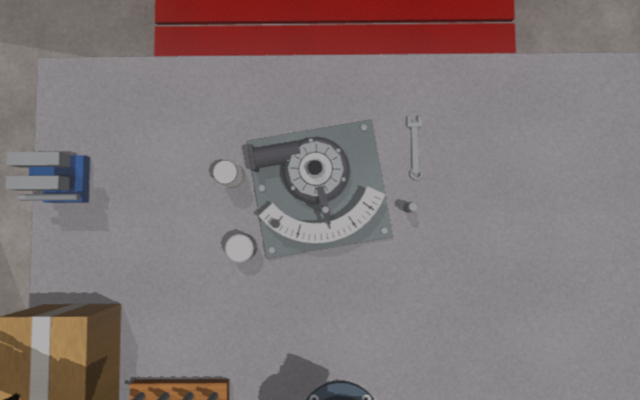

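View pics/scene0.png

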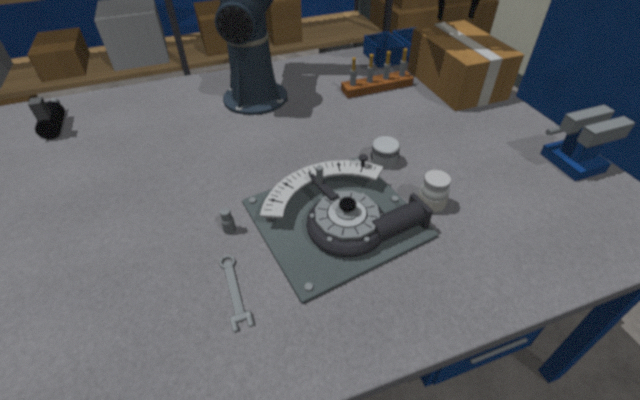

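Top view: plunger near (315,168), lever pointing to about (325,212), and the headed pin at about (276,222). That puts the pin on the outer long mark on the robot's left (about -45°), which the scene view confirms. Next I'll move in for a close wrist view, going high and with the gripper shut.

Call:
send_rows:
  moves:
    - [[0,0,0,-3.5,-3.45,-0.2,-1],[0,0,0,-3.5,-3.45,-0.2,-1],[0,0,0,-3.5,-3.45,-0.2,-1],[0,0,0,-3.5,-3.45,-0.2,-1],[0,0,0,-3.5,-3.45,-0.2,-1]]

```text
time_s: 1.6
position: [0.2742, 0.3992, 0.2328]
tcp_rot: [[-0.974, 0.227, 0.001], [0.227, 0.974, 0.0], [-0.001, 0.001, -1.0]]
force: [0.3, 0.4, 0.7]
opening: 0.63
```

Call:
send_rows:
  moves:
    - [[0,0,0,-3.5,-3.45,-0.2,-1],[0,0,0,-3.5,-3.45,-0.2,-1],[0,0,0,-3.5,-3.45,-0.2,-1],[0,0,0,-3.5,-3.45,-0.2,-1],[0,0,0,-3.5,-3.45,-0.2,-1]]

```text
time_s: 2.1
position: [0.4055, 0.1912, 0.243]
tcp_rot: [[-0.974, 0.228, 0.001], [0.228, 0.974, 0.0], [-0.001, 0.001, -1.0]]
force: [1.1, 0.5, 0.5]
opening: 0.175
```

Call:
send_rows:
  moves:
    - [[0,0,0,-3.5,-3.45,-0.2,-1],[0,0,0,-3.5,-3.45,-0.2,-1],[0,0,0,-3.5,-3.45,-0.2,-1],[0,0,0,-3.5,-3.45,-0.2,-1],[0,0,0,-3.5,-3.45,-0.2,-1]]

```text
time_s: 2.6
position: [0.5365, -0.0169, 0.2529]
tcp_rot: [[-0.974, 0.228, 0.001], [0.228, 0.974, 0.0], [-0.001, 0.0, -1.0]]
force: [1.0, 0.8, 0.2]
opening: 0.009
```

Call:
send_rows:
  moves:
    - [[0,0,-5,0,0,0,-1],[0,0,-5,0,0,0,-1],[0,0,-5,0,0,0,-1],[0,0,-5,0,0,0,-1],[0,0,-5,0,0,0,-1]]

```text
time_s: 3.1
position: [0.5357, -0.0151, 0.2526]
tcp_rot: [[-0.978, -0.208, 0.0], [-0.208, 0.978, -0.0], [-0.0, -0.0, -1.0]]
force: [0.1, 0.3, 0.0]
opening: 0.004
```

```bash
cat > h.py <<'E'
from rig import readout, capture, camera_model, bot, spot_in, regions_of
import cv2,numpy as np
def proj(m,P):
    T=np.linalg.inv(m["pose"]);p=(T[:3,:3]@np.atleast_2d(P).T).T+T[:3,3]
    q=np.c_[p[:,0],-p[:,1],-p[:,2]]@m["camera_matrix"].T
    return q[:,:2]/q[:,2:]
def ray(m,uv,z):
    d=np.linalg.inv(m["camera_matrix"])@np.array([uv[0],uv[1],1.]);d=m["pose"][:3,:3]@(d*[1,-1,-1])
    o=m["pose"][:3,3];return o+d*(z-o[2])/d[2]
def state():
    s=readout.read_state();R=s["tcp_rot"]
    print("t",round(s["time_s"],2),"pos",np.round(s["position"],4),"yaw_y",round(np.degrees(np.arctan2(R[1,1],R[0,1])),2),"F",np.round(s["force"],1),"open",round(s["opening"],2),"tilt",np.round(R[:2,2],3))
    return s
def delta(s,xyz): print("tool shift cm",np.round(s["tcp_rot"].T@(np.array(xyz)-s["position"])*100,2))
E
python3 - <<'E'
from h import *
s=state();m=camera_model("wrist");im=capture("wrist");cv2.imwrite("pics/w1.png",im)
print(np.round(m["pose"],3).tolist(),m["camera_matrix"].tolist())
for t in("lever_post","pin","plunger_top","scale_mid","ring_axis"):
    print(t,[(np.round(d["location"],4).tolist(),round(d["p"],2)) for d in spot_in("wrist",t)[:2]])
E
```

```text
t 3.1 pos [ 0.5357 -0.0151  0.2526] yaw_y 102.02 F [0.1 0.3 0. ] open 0.0 tilt [ 0. -0.]
[[-0.209, -0.947, -0.244, 0.468], [0.978, -0.202, -0.051, -0.029], [-0.001, -0.249, 0.968, 0.415], [0.0, 0.0, 0.0, 1.0]] [[291.1460895748876, 0.0, 313.6943690485421], [0.0, 291.1460895748876, 197.30073201526537], [0.0, 0.0, 1.0]]
lever_post [([0.5346, 0.0326, 0.0695], 0.78)]
pin [([0.4978, 0.1494, 0.0875], 0.89), ([0.5116, 0.0281, 0.0119], 0.6)]
plunger_top []
scale_mid [([0.5156, 0.0313, 0.017], 0.58)]
ring_axis [([0.515, 0.0267, 0.0113], 0.69), ([0.5376, -0.1744, 0.0443], 0.3)]
```

View pics/w1.png

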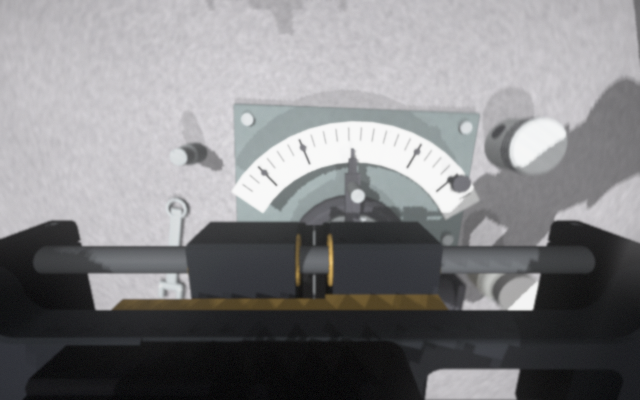

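Wrist view: the scale arc is clear. The pin head is at (459,183) on the outermost right long mark, and the other three long marks at (268,175), (305,150) and (416,155) hold only small screws. The post top is at (358,196) and the pointer tip at (352,150). Next I'll fit the arc to get the axis.

```bash
cat > fit.py <<'E'
from h import *
from scipy.optimize import least_squares
def fit(im,m,show=None):
    g=im.min(2); mask=(g>200).astype(np.uint8)
    n,l,st,_=cv2.connectedComponentsWithStats(cv2.morphologyEx(mask,cv2.MORPH_CLOSE,np.ones((3,3))))
    c=proj(m,[0.478,0.03,.056])[0]
    k=max(range(1,n),key=lambda i:st[i,4]*(abs(st[i,0]+st[i,2]/2-c[0])<60))
    cs,_=cv2.findContours((l==k).astype(np.uint8),cv2.RETR_EXTERNAL,cv2.CHAIN_APPROX_NONE)
    P=np.array([ray(m,p,.056)[:2] for p in max(cs,key=len)[:,0]])
    def res(a):
        r=np.hypot(*(P-a[:2]).T); return np.minimum(abs(r-.182-a[2]),abs(r-.134+a[2]))
    a=least_squares(res,[.637,.055,0],loss="soft_l1",f_scale=.001).x
    d=P-a[:2]; ang=np.degrees(np.arctan2(d[:,1],d[:,0]))%360
    r=np.hypot(*d.T)
    print("axis",a.round(4),"area",st[k,4],"ang",ang.min().round(2),ang.max().round(2),"res",np.median(res(a)).round(5))
    return a[:2],ang
E
python3 - <<'E'
from fit import *
im=cv2.imread("pics/w1.png");m=camera_model("wrist")
a,ang=fit(im,m)
P=np.array([.4978,.1494]);print("pin ang",np.degrees(np.arctan2(*(P-a)[::-1])),np.hypot(*(P-a)))
for n,uv,z in(("pinhead",(459,183),.086),("post",(358,196),.113),("tip",(352.5,150),.065),("mkL45",(268,176),.058),("mkL25",(305,152),.058),("mkR25",(416.5,155),.058)):
    p=ray(m,uv,z)[:2]-a;print(n,(p+a).round(4),np.degrees(np.arctan2(p[1],p[0]))%360,np.hypot(*p).round(4))
cv2.imwrite("pics/w1c.png",cv2.resize(im[110:240,220:490],None,fx=2.9,fy=2.9,interpolation=cv2.INTER_CUBIC))
E
```

```text
axis [0.5447 0.0438 0.1268] area 112 ang 0.87 351.34 res 0.00031
pin ang 113.9552805587025 0.1155751197528546
pinhead [0.4998 0.1487] 113.17214033289149 0.1141
post [0.5328 0.0331] 221.64751042309422 0.016
tip [0.4896 0.0229] 200.7333195239802 0.059
mkL45 [ 0.5426 -0.0712] 268.93660969072937 0.115
mkL25 [ 0.5042 -0.032 ] 241.86742222886716 0.086
mkR25 [0.4799 0.1017] 138.1764210330485 0.0869
```

View pics/w1c.png

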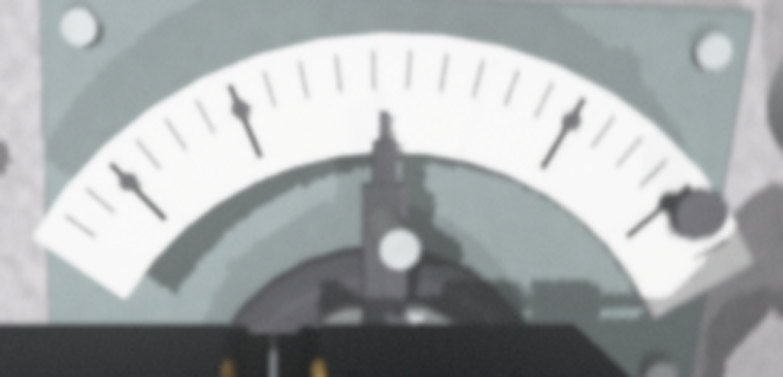

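```bash
sed -i 's/^    c=proj.*//; s/^    k=max.*/    k=np.bincount(l[110:215,230:480][mask[110:215,230:480]>0]).argmax()/; s/,a\[2\]),abs/),abs/' fit.py
python3 - <<'E'
from fit import *
im=cv2.imread("pics/w1.png");m=camera_model("wrist")
a,ang=fit(im,m)
px=lambda x,y:(x/2.9+220-.33,y/2.9+110-.33)
# screws on long marks at +45,+25,-25 and pin head
S=np.array([ray(m,px(*q),.059)[:2] for q in((127,181),(240,109),(571,120))]+[ray(m,px(698,213),.084)[:2]])
K=np.radians([45,25,-25,-45])
f=lambda v:np.r_[(v[0]+.165*np.cos(v[2]+K)-S[:,0]),(v[1]+.165*np.sin(v[2]+K)-S[:,1])]
r=least_squares(f,[.637,.055,np.radians(190)]);A=r.x[:2];print("axis",A.round(4),"mid",np.degrees(r.x[2]),"res mm",(r.fun*1000).round(1))
print("pin",S[3].round(4))
for n,q,z in(("post",(400,249),.113),("tip",(385,112),.065)):
    p=ray(m,px(*q),z)[:2];d=p-A;print(n,p.round(4),np.degrees(np.arctan2(d[1],d[0]))%360,np.hypot(*d).round(4))
d=S[3]-A;print("pin ang",np.degrees(np.arctan2(d[1],d[0]))%360,np.hypot(*d))
E
```

```text
axis [ 0.6021 -0.0665  0.0352] area 34563 ang 104.34 297.46 res 0.01852
axis [0.6344 0.0569] mid 189.6943060305743 res mm [ 0.4 -0.4 -0.  -0.  -0.4 -0.8  0.4  0.9]
pin [0.4998 0.1514]
post [0.5324 0.0326] 193.37772477222072 0.1049
tip [0.4876 0.0223] 193.237431569279 0.1508
pin ang 144.937283562382 0.1644742468882102
```

The fit is good, with residuals under 1 mm: axis (0.634,0.057), mid direction 189.7°, lever 193.3°, pin 144.8°. So the lever needs about 48.5° clockwise. Next I'll go down behind the post.

Call:
send_rows:
  moves:
    - [[0,0,-0.3,-0.16,0,3.45,-1],[0,0,-0.3,-0.16,0,3.45,-1],[0,0,-0.3,-0.16,0,3.45,-1],[0,0,-0.3,-0.16,0,3.45,-1],[0,0,0,-0.16,0,3.45,-1]]

```text
time_s: 3.9
position: [0.5438, -0.0132, 0.0789]
tcp_rot: [[-0.974, -0.225, 0.001], [-0.225, 0.974, -0.0], [-0.001, -0.0, -1.0]]
force: [0.2, 0.5, 0.2]
opening: 0.005
```

Call:
send_rows:
  moves:
    - [[0,0,0,0,0,0,-1],[0,0,0,0,0.5,0,-1],[0,0,0,0,0.5,0,-1],[0,0,0,0,0.5,0,-1],[0,0,0,0,0.3,0,-1]]

```text
time_s: 4.4
position: [0.54, 0.0049, 0.0816]
tcp_rot: [[-0.974, -0.226, 0.003], [-0.226, 0.974, -0.001], [-0.003, -0.001, -1.0]]
force: [0.4, -0.2, -0.7]
opening: 0.008
```

```bash
python3 - <<'E'
from h import *
s=state();m=camera_model("wrist");im=capture("wrist");cv2.imwrite("pics/w2.png",im)
A=np.array([.6344,.0569]);R=s["tcp_rot"]
print("axis in tool",R.T@(np.r_[A,.08]-s["position"]))
print("post",[(np.round(d["location"],4),d["p"]) for d in spot_in("wrist","lever_post")[:1]])
E
```

```text
t 4.4 pos [0.54   0.0049 0.0816] yaw_y 103.07 F [ 0.4 -0.2 -0.7] open 0.01 tilt [ 0.003 -0.001]
axis in tool [-0.10368564  0.02931377  0.00188027]
post [(array([0.4962, 0.0329, 0.0576]), 0.64)]
```

View pics/w2.png

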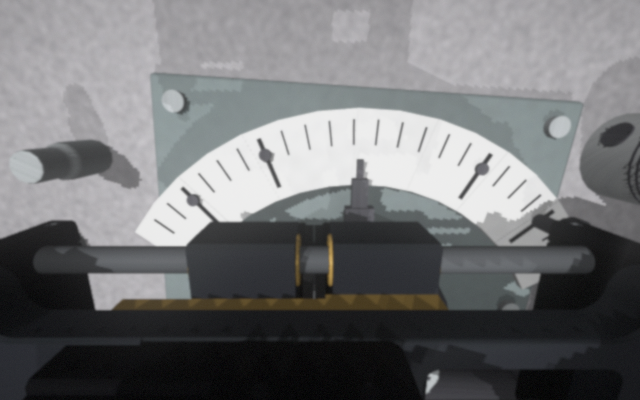

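The tool is beside the post with a clear gap, the pointer tip is at (360,160), and there's no contact yet. Starting the arc push.

Call:
send_rows:
  moves:
    - [[0,0,0,0,0.4,0,-1],[0,0,0,0,0.3,0,-1],[0,0,2,0.08,0.37,0,-1],[0,0,2.5,0.1,0.46,0,-1],[0,0,2.5,0.1,0.46,0,-1]]

```text
time_s: 5.0
position: [0.5333, 0.0229, 0.0802]
tcp_rot: [[-0.995, -0.103, 0.002], [-0.103, 0.995, -0.001], [-0.001, -0.001, -1.0]]
force: [1.5, -1.9, -0.6]
opening: 0.004
```

```bash
cat > chk.py <<'E'
from h import *
import sys
s=state();m=camera_model("wrist");im=capture("wrist");cv2.imwrite("pics/%s.png"%sys.argv[1],im)
A=np.array([.6344,.0569])
print("axis in tool",(s["tcp_rot"].T@(np.r_[A,.08]-s["position"])).round(4))
if len(sys.argv)>2:
    c=[int(v) for v in sys.argv[2:6]];k=float(sys.argv[6])
    cv2.imwrite("pics/%sc.png"%sys.argv[1],cv2.resize(im[c[1]:c[3],c[0]:c[2]],None,fx=k,fy=k,interpolation=cv2.INTER_CUBIC))
np.savez("pics/%s.npz"%sys.argv[1],K=m["camera_matrix"],T=m["pose"])
E
python3 chk.py w3
```

```text
t 5.0 pos [0.5333 0.0229 0.0802] yaw_y 95.94 F [ 1.5 -1.9 -0.6] open 0.0 tilt [ 0.002 -0.001]
axis in tool [-0.104   0.0234  0.0003]
```

Call:
send_rows:
  moves:
    - [[0,0,2.5,0.1,0.46,0,-1],[0,0,2.5,0.1,0.46,0,-1],[0,0,2.5,0.1,0.46,0,-1],[0,0,2.5,0.1,0.46,0,-1],[0,0,2.5,0.1,0.46,0,-1]]

```text
time_s: 5.55
position: [0.5282, 0.0457, 0.0802]
tcp_rot: [[-0.994, 0.114, 0.002], [0.114, 0.994, -0.001], [-0.002, -0.001, -1.0]]
force: [1.6, -2.4, -0.4]
opening: 0.008
```

Call:
send_rows:
  moves:
    - [[0,0,2.5,0.1,0.46,0,-1],[0,0,2.5,0.1,0.46,0,-1],[0,0,2.5,0.1,0.46,0,-1],[0,0,2.5,0.1,0.46,0,-1],[0,0,2.5,0.1,0.46,0,-1]]

```text
time_s: 6.05
position: [0.5277, 0.0692, 0.0802]
tcp_rot: [[-0.945, 0.326, 0.001], [0.326, 0.945, -0.001], [-0.002, -0.0, -1.0]]
force: [0.6, -2.9, 0.3]
opening: 0.003
```

```bash
python3 chk.py w4 270 80 600 300 2.4
```

```text
t 6.05 pos [0.5277 0.0692 0.0802] yaw_y 70.98 F [ 0.6 -2.9  0.3] open 0.0 tilt [ 0.001 -0.001]
axis in tool [-0.1049  0.0231  0.0004]
```

View pics/w4c.png

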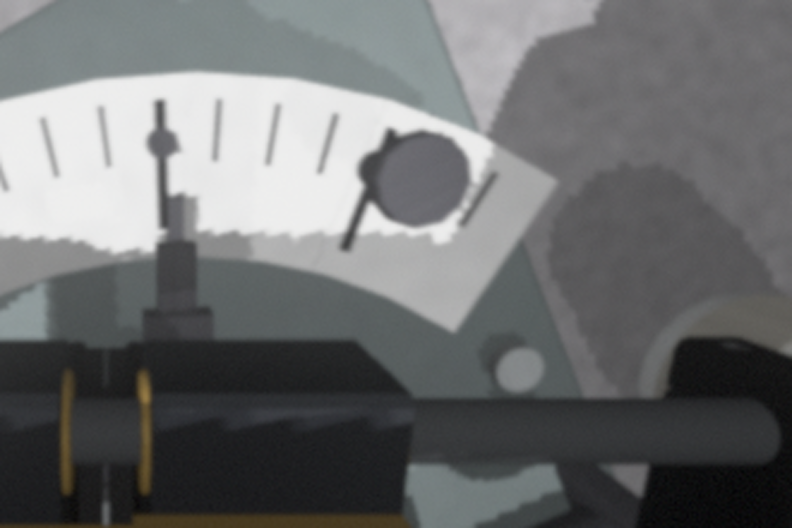

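```bash
cat > ang.py <<'E'
from h import *
def ang(name,off,k,pts):
    f=np.load("pics/%s.npz"%name);m=dict(camera_matrix=f["K"],pose=f["T"]);A=np.array([.6344,.0569])
    for n,q,z in pts:
        p=ray(m,((q[0]+.5)/k-.5+off[0],(q[1]+.5)/k-.5+off[1]),z)[:2];d=p-A
        print(n,p.round(4),"ang",round(np.degrees(np.arctan2(d[1],d[0]))%360,2),"r",np.hypot(*d).round(4))
E
python3 - <<'E'
from ang import *
ang("w4",(270,80),2.4,[("tip",(181,196),.065),("ptr base",(177,241),.065),("screw25",(161,142),.059),("pinhead",(422,178),.086),("pinfoot",(374,169),.056),("mark45 inner",(345,248),.056),("mark45 outer",(391,131),.056)])
E
```

```text
tip [0.4902 0.102 ] ang 162.63 r 0.1511
ptr base [0.5009 0.0975] ang 163.06 r 0.1395
screw25 [0.4762 0.1016] ang 164.21 r 0.1644
pinhead [0.5004 0.1526] ang 144.45 r 0.1647
pinfoot [0.5014 0.1529] ang 144.2 r 0.164
mark45 inner [0.5196 0.1404] ang 143.96 r 0.142
mark45 outer [0.4932 0.1593] ang 144.03 r 0.1744
```

Pointer at 162.8° and pin at about 144.2° in this view, so about 18.5° to go.

Call:
send_rows:
  moves:
    - [[0,0,2.5,0.1,0.46,0,-1],[0,0,2.5,0.1,0.46,0,-1],[0,0,2.5,0.1,0.46,0,-1],[0,0,2.5,0.1,0.46,0,-1],[0,0,2.5,0.1,0.46,0,-1]]

```text
time_s: 6.6
position: [0.532, 0.0922, 0.0801]
tcp_rot: [[-0.853, 0.522, 0.0], [0.522, 0.853, -0.001], [-0.001, -0.001, -1.0]]
force: [-0.1, -2.8, 1.3]
opening: 0.009
```

Call:
send_rows:
  moves:
    - [[0,0,2,0.08,0.37,0,-1],[0,0,1.5,0.06,0.27,0,-1],[0,0,1,0.04,0.18,0,-1],[0,0,0,0,0,0,-1],[0,0,0,0,0,0,-1]]

```text
time_s: 7.1
position: [0.5344, 0.1005, 0.08]
tcp_rot: [[-0.81, 0.587, -0.0], [0.587, 0.81, 0.0], [0.0, -0.0, -1.0]]
force: [0.1, 0.4, 0.2]
opening: 0.003
```

```bash
python3 chk.py w5 290 100 430 230 5
```

```text
t 7.1 pos [0.5344 0.1005 0.08  ] yaw_y 54.07 F [0.1 0.4 0.2] open 0.0 tilt [-0.  0.]
axis in tool [-1.065e-01  2.330e-02 -1.000e-04]
```

View pics/w5c.png

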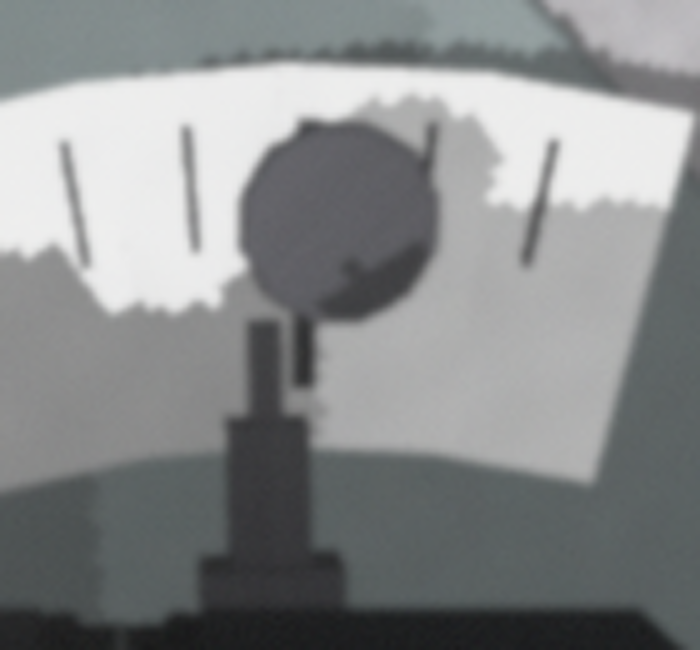

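```bash
python3 - <<'E'
from ang import *
ang("w5",(290,100),5,[("tip",(263,322),.065),("ptr base",(266,415),.065),("arm step",(270,418),.067),("pinhead",(340,222),.086),("mark45 inner",(303,385),.056),("mark45 in2",(304,330),.056),("mark45 outer",(308,122),.056),("m40",(198,250),.056),("m40o",(186,128),.056),("m50",(526,265),.056),("m35",(86,266),.056),("m50'",(426,180),.056)])
E
```

```text
tip [0.5082 0.1401] ang 146.61 r 0.1511
ptr base [0.518  0.1338] ang 146.55 r 0.1395
arm step [0.5181 0.1341] ang 146.43 r 0.1396
pinhead [0.5007 0.1527] ang 144.37 r 0.1645
mark45 inner [0.5195 0.1396] ang 144.25 r 0.1415
mark45 in2 [0.5137 0.1437] ang 144.28 r 0.1487
mark45 outer [0.4925 0.1587] ang 144.35 r 0.1746
m40 [0.4974 0.1386] ang 149.21 r 0.1595
m40o [0.4842 0.146 ] ang 149.32 r 0.1746
m50 [0.5233 0.1712] ang 134.18 r 0.1594
m35 [0.4907 0.1259] ang 154.36 r 0.1594
m50' [0.507  0.1667] ang 139.25 r 0.1682
```

Pointer at 146.55°, mark 144.3° (all marks and the pin head agree), so 2.2° to go.

Call:
send_rows:
  moves:
    - [[0,0,0.6,0.02,0.11,0,-1],[0,0,0.6,0.02,0.11,0,-1],[0,0,0.6,0.02,0.11,0,-1],[0,0,0.4,0.02,0.07,0,-1],[0,0,0,0,0,0,-1]]

```text
time_s: 7.65
position: [0.5362, 0.1043, 0.08]
tcp_rot: [[-0.786, 0.618, -0.0], [0.618, 0.786, 0.0], [0.0, -0.0, -1.0]]
force: [-0.5, -1.6, 0.7]
opening: 0.007
```

```bash
python3 chk.py w6 290 100 430 230 5
```

```text
t 7.65 pos [0.5362 0.1043 0.08  ] yaw_y 51.83 F [-0.5 -1.6  0.7] open 0.01 tilt [-0.  0.]
axis in tool [-1.065e-01  2.340e-02 -1.000e-04]
```

View pics/w6c.png

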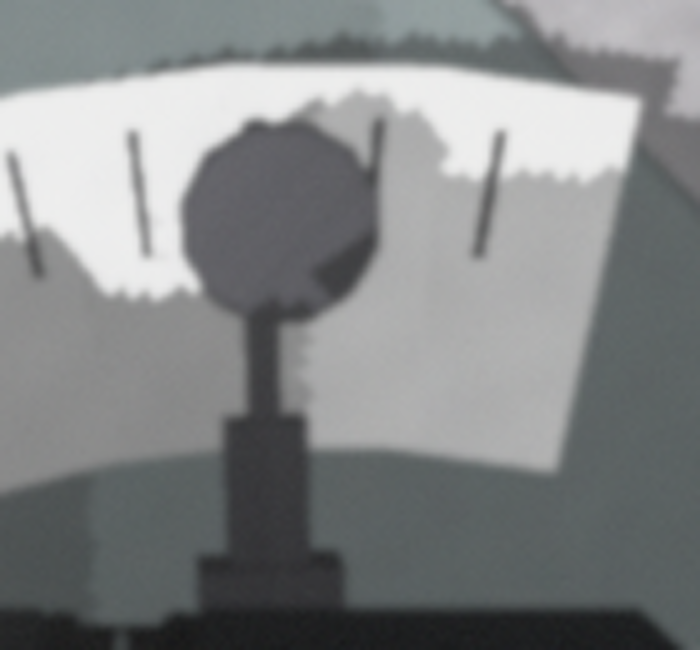

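```bash
python3 - <<'E'
from ang import *
ang("w6",(290,100),5,[("tip",(262,322),.065),("ptr base",(264,412),.065),("arm step",(267,415),.067),("pinhead",(281,222),.086),("mark45 outer",(257,122),.056),("m40",(147,257),.056),("m40o",(133,133),.056),("m50",(374,180),.056),("m55",(479,257),.056)])
E
```

```text
tip [0.5115 0.1447] ang 144.45 r 0.1511
ptr base [0.5206 0.1382] ang 144.44 r 0.1399
arm step [0.5207 0.1384] ang 144.37 r 0.1399
pinhead [0.5007 0.1529] ang 144.33 r 0.1646
mark45 outer [0.4927 0.159 ] ang 144.21 r 0.1747
m40 [0.4974 0.1381] ang 149.34 r 0.1593
m40o [0.4843 0.1461] ang 149.28 r 0.1747
m50 [0.5074 0.1663] ang 139.25 r 0.1677
m55 [0.5234 0.1712] ang 134.16 r 0.1594
```

Pointer 144.4°, pin and mark 144.3°: on the mark. Backing straight off, rising, then re-checking while I move over the plunger.

Call:
send_rows:
  moves:
    - [[0,0,0,0,-0.5,0,-1],[0,0,0,0,-1.2,0,-1],[0,0,0,0,-1.5,0,-1],[0,0,0,0,0,-2,-1],[0,0,0,0,0,-4,-1]]

```text
time_s: 8.2
position: [0.513, 0.0779, 0.1381]
tcp_rot: [[-0.785, 0.619, -0.009], [0.619, 0.785, 0.001], [0.007, -0.005, -1.0]]
force: [0.9, 0.5, 0.8]
opening: 0.004
```

Call:
send_rows:
  moves:
    - [[0,0,0,0,0,-3,-1],[0,0,0,0,0,-2,-1],[0,0,0,0,0,0,-1],[0,0,0,0,0,0,-1],[0,0,0,0,0,0,-1]]

```text
time_s: 8.7
position: [0.5152, 0.0787, 0.1887]
tcp_rot: [[-0.786, 0.618, -0.003], [0.618, 0.786, 0.0], [0.003, -0.002, -1.0]]
force: [-0.3, -0.9, 0.1]
opening: 0.008
```

```bash
python3 chk.py w7 250 100 450 280 4; python3 - <<'E'
from h import *
s=state();delta(s,[.6344,.0569,.11])
E
```

```text
t 8.7 pos [0.5152 0.0787 0.1887] yaw_y 51.81 F [-0.3 -0.9  0.1] open 0.01 tilt [-0.003  0.   ]
axis in tool [-0.1074  0.0567  0.1083]
t 8.75 pos [0.5153 0.0788 0.1886] yaw_y 51.81 F [ 0.4 -0.3 -0.2] open 0.01 tilt [-0.003  0.   ]
tool shift cm [-10.74   5.65   7.82]
```

View pics/w7c.png

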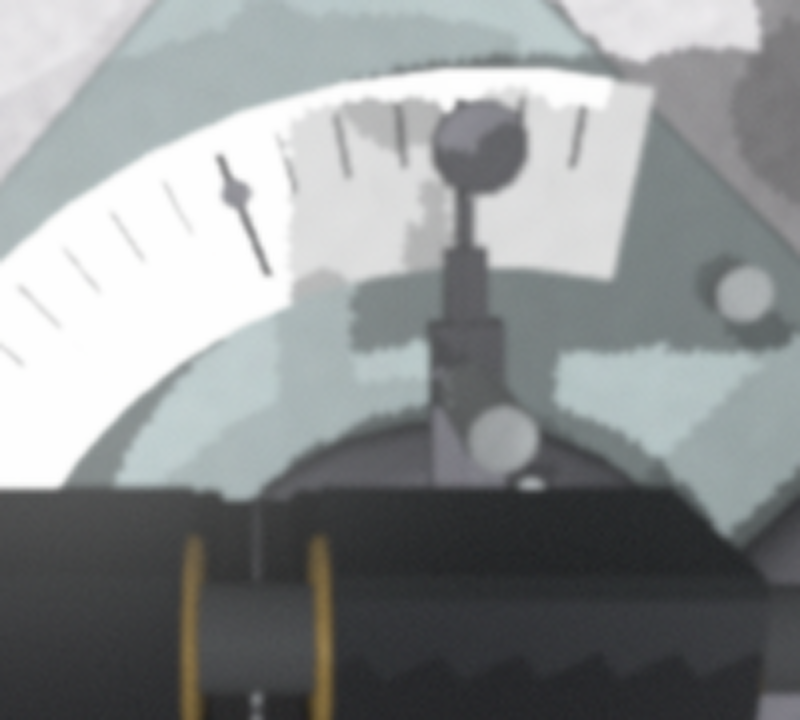

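The lever has stayed on the mark: pointer tip at (463,190), pin head at (480,147), with the sideways gap being parallax. I'll put numbers on that and go above the plunger.

```bash
python3 - <<'E'
from ang import *
ang("w7",(250,100),4,[("tip",(463,190),.065),("base",(465,248),.065),("pinhead",(480,148),.086),("post",(503,440),.113),("mark25",(236,192),.059),("m40",(403,165),.056),("m55",(574,166),.056)])
E
```

```text
tip [0.5094 0.1457] ang 144.62 r 0.1533
base [0.5212 0.1378] ang 144.44 r 0.1392
pinhead [0.5007 0.1522] ang 144.52 r 0.1642
post [0.5494 0.1175] ang 144.52 r 0.1044
mark25 [0.4761 0.1017] ang 164.22 r 0.1645
m40 [0.4967 0.1383] ang 149.41 r 0.1599
m55 [0.5232 0.1716] ang 134.11 r 0.1598
```

Call:
send_rows:
  moves:
    - [[0,0,0,-2.7,1.41,0,-1],[0,0,0,-2.7,1.41,0,-1],[0,0,0,-2.7,1.41,0,-1],[0,0,0,-2.65,1.42,0,-1],[0,0,0,0,0,0,-1]]

```text
time_s: 9.25
position: [0.6396, 0.0558, 0.1883]
tcp_rot: [[-0.786, 0.619, 0.002], [0.619, 0.786, -0.0], [-0.002, 0.001, -1.0]]
force: [0.9, 0.7, -0.4]
opening: 0.004
```

```bash
python3 - <<'E'
from h import *
s=state();delta(s,[.6344,.0569,.10])
for c in("top","scene"):
    capture(c)
    for t in("plunger_top","pin","lever_post"):print(c,t,[(np.round(d["location"],4).tolist(),round(d["p"],2)) for d in spot_in(c,t)[:1]])
E
```

```text
t 9.25 pos [0.6396 0.0558 0.1883] yaw_y 51.78 F [ 0.9  0.7 -0.4] open 0.0 tilt [ 0.002 -0.   ]
tool shift cm [ 0.49 -0.24  8.83]
top plunger_top [([0.5906, 0.088, 0.0675], 0.64)]
top pin []
top lever_post []
scene plunger_top [([0.6396, 0.0553, 0.0929], 0.48)]
scene pin [([0.5076, 0.148, 0.083], 0.46)]
scene lever_post [([0.5612, 0.1089, 0.0732], 0.5)]
```

Call:
send_rows:
  moves:
    - [[0,0,0,0.2,-0.1,2,-1],[0,0,0,0,0,3,-1],[0,0,0,0,0,2.5,-1],[0,0,0,0,0,1,-1],[0,0,0,0,0,0,-1]]

```text
time_s: 10.15
position: [0.6326, 0.0577, 0.1038]
tcp_rot: [[-0.786, 0.618, -0.003], [0.618, 0.786, 0.0], [0.003, -0.002, -1.0]]
force: [0.2, -0.2, 0.9]
opening: 0.001
```

Call:
send_rows:
  moves:
    - [[0,0,0,0,0,0.3,-1],[0,0,0,0,0,0.3,-1],[0,0,0,0,0,0.3,-1],[0,0,0,0,0,0.2,-1],[0,0,0,0,0,0.2,-1]]

```text
time_s: 10.65
position: [0.6342, 0.0575, 0.0928]
tcp_rot: [[-0.786, 0.618, 0.001], [0.618, 0.786, -0.0], [-0.001, 0.001, -1.0]]
force: [-0.7, 0.9, 3.8]
opening: 0.006
```

Contact at 0.093, force 3.8 N. Pressing on to the stop at 0.084.

Call:
send_rows:
  moves:
    - [[0,0,0,0,0,0.2,-1],[0,0,0,0,0,0.2,-1],[0,0,0,0,0,0.2,-1],[0,0,0,0,0,0.15,-1],[0,0,0,0,0,0,-1]]

```text
time_s: 11.15
position: [0.6342, 0.0575, 0.0844]
tcp_rot: [[-0.786, 0.618, 0.001], [0.618, 0.786, 0.0], [-0.0, 0.0, -1.0]]
force: [-0.6, -0.1, 4.0]
opening: 0.003
```

Call:
send_rows:
  moves:
    - [[0,0,0,0,0,0.1,-1],[0,0,0,0,0,0.1,-1],[0,0,0,0,0,0.1,-1],[0,0,0,0,0,0,-1],[0,0,0,0,0,0,-1]]

```text
time_s: 11.65
position: [0.6343, 0.0575, 0.0843]
tcp_rot: [[-0.786, 0.618, 0.002], [0.618, 0.786, -0.0], [-0.001, 0.001, -1.0]]
force: [-3.7, -0.2, 17.4]
opening: 0.008
```

The position stopped at 0.0843 while the force rose to 17 N: the plunger is at its hard stop. Next: straight up, then aside for a final look.

Call:
send_rows:
  moves:
    - [[0,0,0,0,0,-0.4,-1],[0,0,0,0,0,-1,-1],[0,0,0,0,0,-3,-1],[0,0,0,0,0,-4,-1],[0,0,0,0,0,-4,-1]]

```text
time_s: 12.15
position: [0.6331, 0.0575, 0.2057]
tcp_rot: [[-0.786, 0.618, -0.003], [0.618, 0.786, 0.0], [0.002, -0.002, -1.0]]
force: [1.3, -0.5, -0.8]
opening: 0.003
```

Call:
send_rows:
  moves:
    - [[0,0,0,2.5,-2.5,-1,-1],[0,0,0,3,-2.5,0,-1],[0,0,0,3,-2.5,0,-1],[0,0,0,2,-2.5,0,-1],[0,0,0,0,0,0,-1]]

```text
time_s: 12.65
position: [0.4837, 0.0441, 0.2148]
tcp_rot: [[-0.786, 0.618, -0.007], [0.618, 0.786, 0.001], [0.006, -0.004, -1.0]]
force: [-0.3, -0.0, 0.1]
opening: 0.005
```

```bash
python3 chk.py w8 280 100 480 280 4; python3 - <<'E'
from h import *
for c in("top","scene"):
    capture(c)
    for t in("plunger_top","socket_c","jar_c","wrench_c","piston_c"):print(c,t,[(np.round(d["location"],4).tolist(),round(d["p"],2)) for d in spot_in(c,t)[:1]])
E
```

```text
t 12.65 pos [0.4837 0.0441 0.2148] yaw_y 51.82 F [-0.3 -0.   0.1] open 0.01 tilt [-0.007  0.001]
axis in tool [-0.1114  0.1037  0.1338]
top plunger_top [([0.634, 0.0542, 0.0817], 0.61)]
top socket_c [([0.541, -0.1764, 0.0597], 0.42)]
top jar_c [([0.6253, 0.2638, 0.0833], 0.62)]
top wrench_c [([0.6994, -0.1974, 0.0089], 0.81)]
top piston_c [([0.4405, 0.2383, 0.0569], 0.83)]
scene plunger_top [([0.642, 0.0572, 0.0838], 0.78)]
scene socket_c [([0.5537, -0.1819, 0.0331], 0.77)]
scene jar_c [([0.6449, 0.2677, 0.0643], 0.63)]
scene wrench_c []
scene piston_c [([0.4574, 0.2378, 0.0521], 0.56)]
```

View pics/w8c.png

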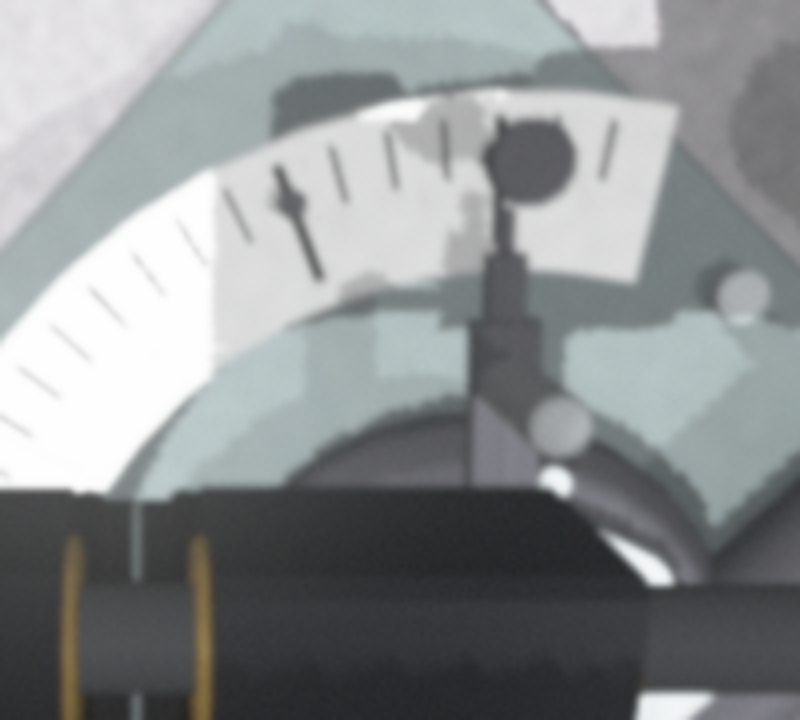

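The pointer is still on the pin's mark: pointer tip at (503,203), pin head at (532,160). A last numeric check, then hand in.

```bash
python3 - <<'E'
from ang import *
ang("w8",(280,100),4,[("tip",(503,203),.065),("base",(505,254),.065),("pinhead",(532,160),.086),("post",(561,426),.113),("m25",(290,202),.059)])
s=state()
print(bot.hand_in())
E
```

```text
tip [0.5106 0.1448] ang 144.62 r 0.1518
base [0.5223 0.1376] ang 144.24 r 0.1382
pinhead [0.5009 0.1523] ang 144.46 r 0.1641
post [0.5501 0.1175] ang 144.3 r 0.1038
m25 [0.4764 0.1008] ang 164.48 r 0.164
t 13.3 pos [0.4897 0.0438 0.2154] yaw_y 51.84 F [-0.2  0.8  0.5] open 0.01 tilt [-0.  0.]
the job is handed in; nothing more can be done
None
```

I pushed the lever's post about 49° clockwise with the closed fingers until the pointer lined up with the headed pin, on the outer long mark to the robot's left. Only then did I press the plunger. I handed the job in at 13.3 s with the arm clear of everything; hand-in reports no verdict.

- **Pointer:** the last wrist picture, taken after the press, puts the pointer at 144.2–144.6°, the post at 144.3° and the pin head at 144.5°. They agree to about 0.2°.
- **Plunger:** the fingers stopped at 84.3 mm while the force rose to 17 N, so it is at its stop. The cameras then placed the cap top at 82–84 mm.
- **Lever seating:** I only pushed it sideways, and in the pictures it still sits in its seat.
- **Loose parts:** the socket, jar, wrench and piston were found within a few mm of where they started, which is the networks' noise. The exceptions are that the scene camera missed the wrench in the final check and had missed the jar at the start; the top camera found both each time.

Once, with the gripper blocking its view, the top camera reported the plunger in a wrong place. I ignored that reading.

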